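Lay the green screwdriver on the tool rest

ROBOT

A 6-joint arm with a two-finger parallel gripper is mounted at the origin on a cart in front of the work surface, level with it; the furniture and walls round the work are solid. World frame = base frame: x ahead of the robot, y to its left, z up, the work surface at z = 0. Lengths are in mm, angles in rad, forces in N, time in s.
With the tool pointing down it reaches from about 250 to 725 mm from the base axis. Payload 4 kg.
Tool frame: the origin (TCP) lies at the very end of the fingers, on their centre line; the grasp point (between the pads) lies 19 mm behind it; z points along the fingers, y is the line along which they close (so a half turn about z gives the same grasp; the last joint's range is limited). The gripper opens to 85 mm and grips with 20 to 120 N. Pads are 22 mm wide; open, the fingers measure 114 mm over their backs; the gripper's body (76 mm by 85 mm) begins 54 mm behind the grasp point. The pads swing forward as they close: fully open they stand 13 mm farther back than shut.
Start: joints at [1.308, 0.241, 0.005, 1.335, 0, 1.571], TCP at [129.891, 482.833, 231.306] pointing down, gripper open.
Joint ranges: [-2.72, 2.72], [-1.05, 1.87], [-1.09, 1.28], [-1.99, 2.15], [-1.42, 1.44], [-3.14, 3.14]. Speed limits (rad/s): [2.79, 2.79, 3.14, 3.14, 3.14, 3.14].

INTERFACE

Orientations are given as a unit quaternion [x, y, z, w].
In Python, from plant import env, snapshot, get_calibration gives the robot as it stands. The module is installed in compiled form; this text tells all that it offers.
- The arm moves only by the tool servo_tool, never from a script. Its argument "plan" is a list that holds one entry, the list of rows, each a list of 4 numbers: the shift along the tool's x, y, z in cm, then the turn about the tool's z in degrees. In form: [[[dx, dy, dz, turn], ...]]. A call has exactly 5 rows; each row shifts and turns the commanded pose from where the row before left it, along the tool's axes as they then stand; what a row does not reach is not made up. A row lasts 1/12 s, in which the tool goes at most 41.7 mm and 7.16 degrees, less where a joint would pass 70% of its speed; a pose out of reach is approached as far as the arm can. A call with a gripper value outside its range is refused whole. "claw" is the opening, from 0 (shut) to 1 (fully open), set as the call begins (left out, the last holds). The fingers move at their own pace and stop on an object; "squeeze" is the grip in N (left out, the last holds). Time passes only in rows, so rows that do not move let the fingers close, or fill a call up. It gives the time, the measured TCP pose, the force, the opening and the grip force at its end, in the units of the state.
- env.state(): the state, without advancing time (a new reading comes with each control period).
- snapshot(name): name is "side" or "top"; returns the picture (384x512x3 uint8, red, green, blue); there is no depth.
- get_calibration(name): a dict with "K" (3x3 intrinsics, pixels), "dist_coeffs" ([k1, k2, p1, p2, k3] as OpenCV has them; the pictures are not rectified), "world_from_camera" (4x4, takes a point from camera to world coordinates). Camera axes: x right, y up, looking along -z (the intrinsics and any distortion apply to the point x, -y, -z); pixel columns grow to the right and rows downward; lengths in mm; the calibration is good to about 2 mm. A picture is of the moment at which its call begins. get_calibration takes no time and is no camera call.
- env.finish_job(): hands the job in; it is judged then, once.
The state is a dict: "clock": time; "joints": joint angles; "dq": joint speeds; "joint_efforts": joint torques, N m; "eef_pos": TCP position; "tool_rot": TCP orientation; "ft_force": force on the tool from outside, world axes, zero at the start; "wrist_torque": the same for the moment, N m; "width": finger opening in mm; "finger_force": force on a finger pad.
Only numpy, scipy, OpenCV 4.12 (cv2) and the standard library are available. Lean on these libraries where they do the work, as an engineer would, in place of code of your own. Each camera call takes 0.05 s, during which the arm holds its last target. There are 200 camera calls.

TASK

Pick the green-handled screwdriver off the plywood board and lay it level across the two notched uprights of the blue tool rest, with its handle seated in the wide notch, its blade in the narrow notch, and its length about centred on the rest. Leave the red and the yellow screwdriver where they lie, and let go of the green one.

Things in the scene. Friction and masses are not known exactly. Their poses are not given: they have to be found in the camera images.
- green_driver: small green-handled screwdriver, 171x18x18 mm, 0.05 kg, flat on the plywood board (top at z = 67 mm). Origin: mid-length on its underside; x from handle to blade tip, at the start within 12 deg of world -y; z up. Handle 18 mm wide and high, x -85 to +15 mm; shaft 4 mm thick, its axis 9 mm above the underside, x +15 to +85. Laid level on the rest, its origin is 45 mm above the rest's origin
- tool_rest: blue rest fixed on the board's right part: base 150x70x8 mm, two uprights 12 mm thick. Origin: centre of underside; x from wide to narrow notch, within 18 deg of world -y. Handle notch x -50 mm: seat 45 mm up, 22 wide, then sides flare 30 deg out for 22 mm. Blade notch x +45: seat 52 mm up, 8 wide, flared for 18 mm. Both at y 0. Top 70 mm. Fingers fit between the uprights, x -44 to +39
- red_driver: bystander: the larger screwdriver with a red handle, 211 x 25 x 26 mm, on the board, roughly parallel to the green one. Origin: middle of its length on its underside; x from handle to tip. (Overhead to the right, a lamp's head hangs 0.54 m above the table over x 0.5 to 0.74, y -0.35 to -0.61 m: keep the arm clear of it)
- yellow_driver: bystander: screwdriver with a yellow handle, 186x23x23 mm, on the board, roughly parallel to the green one. Origin: mid-length on its underside; x from handle to tip. The order of the three screwdrivers from the robot varies; neighbours lie 76 mm or more apart, centre to centre
Mind the look-alikes: they are no part of the job. Of the things shaped like the green_driver, the green one is meant.

How it is judged:
By the outcome, as a careful person would: the job done as asked, in the order asked, and still so for the second after the job is handed in, with the robot touching nothing.
It also fails if it takes over 40 s, if anything falls off the work surface, if the arm or the gripper's body presses on something with over 40 N, if the wrist force passes 120 N, or if a joint passes its speed limit or range.

## Working session

There is one attempt and no reset: what is moved stays moved. The work goes in short steps, Python scripts to look and compute and a tool call to move; the robot and the scene stay as the last step left them, time stands still between calls to the robot, and variables do not carry over. Pictures are saved under pics/ and viewed, at most 10 in all, crops included, and the job is handed in when it is done.

Besides the shell and the picture viewer there is one more tool, called after ">>>" as name(argument=value, ...) on one line, values as JSON. servo_tool: Moves the arm, as the interface text tells. Its arguments: {"type":"object","properties":{"plan":{"type":"array"},"claw":{"type":"number"},"squeeze":{"type":"number"}},"required":["plan"]}

```bash
mkdir -p pics; python3 - <<'E'
from plant import env,snapshot,get_calibration
import cv2,numpy as np
for n in("top","side"):
    im=snapshot(n);cv2.imwrite(f"pics/{n}0.png",im[:,:,::-1]);c=get_calibration(n);print(n,c["K"],c["dist_coeffs"],np.round(c["world_from_camera"],3))
s=env.state();print(s)
E
```

```text
top [[409.02975396   0.         253.77883794]
 [  0.         409.02975396 188.49029539]
 [  0.           0.           1.        ]] [-0.13985964  0.          0.          0.          0.        ] [[-2.300000e-02  9.880000e-01 -1.550000e-01  3.808080e+02]
 [-1.000000e+00 -2.200000e-02  8.000000e-03  2.834640e+02]
 [ 5.000000e-03  1.550000e-01  9.880000e-01  1.089586e+03]
 [ 0.000000e+00  0.000000e+00  0.000000e+00  1.000000e+00]]
side [[467.34805551   0.         257.98938916]
 [  0.         467.34805551 188.98370743]
 [  0.           0.           1.        ]] [-0.13340408  0.          0.          0.          0.        ] [[ 9.99000e-01  1.10000e-02 -3.70000e-02  5.12591e+02]
 [-3.80000e-02  4.20000e-01 -9.07000e-01 -8.70776e+02]
 [ 5.00000e-03  9.07000e-01  4.20000e-01  5.90118e+02]
 [ 0.00000e+00  0.00000e+00  0.00000e+00  1.00000e+00]]
{'clock': 0.1, 'joints': array([1.30798630e+00, 2.41390283e-01, 3.91481856e-03, 1.33523172e+00,
       3.64325220e-06, 1.57084912e+00]), 'dq': array([-0.00070573, -0.00294243,  0.00232506,  0.00132879, -0.00022746,
        0.00044386]), 'joint_efforts': array([-3.17366766e-04, -3.73137546e+01,  2.53009969e+01,  1.08565640e-02,
       -3.82072119e-05, -2.38538746e-06]), 'eef_pos': array([129.75313435, 482.29932136, 230.49702603]), 'tool_rot': array([ 1.31053278e-01,  9.91374866e-01, -9.46958464e-04, -1.26968317e-04]), 'ft_force': array([-0.4937073 , -0.01739951, -0.05246665]), 'wrist_torque': array([ 0.03912676, -0.0050905 , -0.05691537]), 'finger_force': 0.0, 'width': 85.12407911025339}
```

View pics/top0.png

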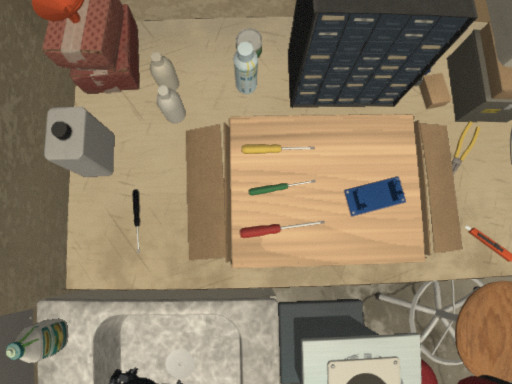

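View pics/side0.png

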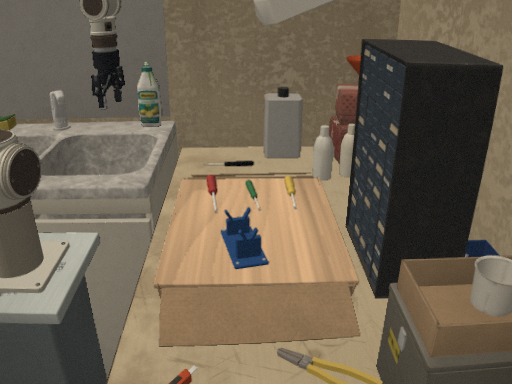

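Candidates in the top view are: green-handled (268,189), red (260,230), yellow (262,149), and black off the board (136,205). The description picks the green one. The blue rest is at (375,196) and the gripper is well off to the left. I'll check the choice in a close crop and measure.

```bash
cat > h.py <<'E'
from plant import env,snapshot,get_calibration
import cv2,numpy as np
def ray(n,uv,z):
    c=get_calibration(n);T=np.array(c["world_from_camera"])
    p=cv2.undistortPoints(np.array(uv,float).reshape(-1,1,2),np.array(c["K"]),np.array(c["dist_coeffs"])).reshape(-1,2)
    d=np.c_[p[:,0],-p[:,1],-np.ones(len(p))]@T[:3,:3].T;o=T[:3,3]
    return o+d*((z-o[2])/d[:,2])[:,None]
def proj(n,P):
    c=get_calibration(n);T=np.linalg.inv(np.array(c["world_from_camera"]))
    q=np.array(P,float).reshape(-1,3)@T[:3,:3].T+T[:3,3];q=q*[1,-1,-1]
    return cv2.projectPoints(q,np.zeros(3),np.zeros(3),np.array(c["K"]),np.array(c["dist_coeffs"]))[0].reshape(-1,2)
def mask(im,lo,hi,roi):
    h=cv2.cvtColor(im,cv2.COLOR_RGB2HSV);m=cv2.inRange(h,lo,hi);o=np.zeros_like(m);x0,y0,x1,y1=roi;o[y0:y1,x0:x1]=m[y0:y1,x0:x1];return o
E
python3 - <<'E'
from h import *
im=cv2.imread("pics/top0.png")[:,:,::-1].copy();sd=cv2.imread("pics/side0.png")[:,:,::-1].copy()
for n,i,r in(("top",im,(235,165,330,215)),("side",sd,(230,170,275,215))):
    m=mask(i,(45,100,30),(85,255,255),r);p=np.argwhere(m)[:,::-1]
    w=ray(n,p,76.);c=w[:,:2].mean(0);u=np.linalg.svd(w[:,:2]-c)[2][0];t=(w[:,:2]-c)@u
    print(n,"green",len(p),c,u,t.min(),t.max())
for n,i,r in(("top",im,(335,165,415,225)),("side",sd,(210,200,280,275))):
    m=mask(i,(100,100,20),(125,255,255),r);k=max(cv2.findContours(m,0,2)[0],key=cv2.contourArea)
    b=cv2.boxPoints(cv2.minAreaRect(k));print(n,b.round(1).tolist());w=ray(n,b,71.);print(w.round(1).tolist(),w.mean(0))
a=cv2.resize(im[160:220,240:340],None,fx=8,fy=8,interpolation=2)[:, :800]
b=cv2.resize(im[165:225,330:420],None,fx=8,fy=8,interpolation=2)
# combine: tip/handle at 4x, rest top at 4x, rest side at 4x
f=lambda x:cv2.resize(x,(400,300),interpolation=2)
o=np.vstack([np.hstack([f(im[150:225,240:340]),f(im[160:235,325:425])]),np.hstack([f(sd[170:230,205:285]),f(sd[205:271,201:289])])])
cv2.imwrite("pics/crop0.png",o[:,:,::-1])
E
```

```text
top green 104 [536.42696953 243.05274055] [ 0.14606503 -0.98927499] -42.420989747343775 49.75881307044915
side green 62 [537.4027622  241.62482734] [ 0.13260466 -0.99116901] -50.160541592236 50.94704553050792
top [[344.5, 190.10000610351562], [398.6000061035156, 176.60000610351562], [404.8999938964844, 201.5], [350.79998779296875, 215.10000610351562]]
[[531.3, 44.7, 71.0], [563.3, -100.0, 71.0], [498.1, -111.5, 71.0], [467.4, 32.3, 71.0]] [515.0333016  -33.61673374  71.        ]
side [[215.39999389648438, 214.1999969482422], [248.10000610351562, 203.3000030517578], [267.8999938964844, 262.70001220703125], [235.1999969482422, 273.6000061035156]]
[[451.5, 110.1, 71.0], [530.0, 165.8, 71.0], [564.2, -97.7, 71.0], [499.8, -132.9, 71.0]] [511.34933086  11.32775179  71.        ]
```

View pics/crop0.png

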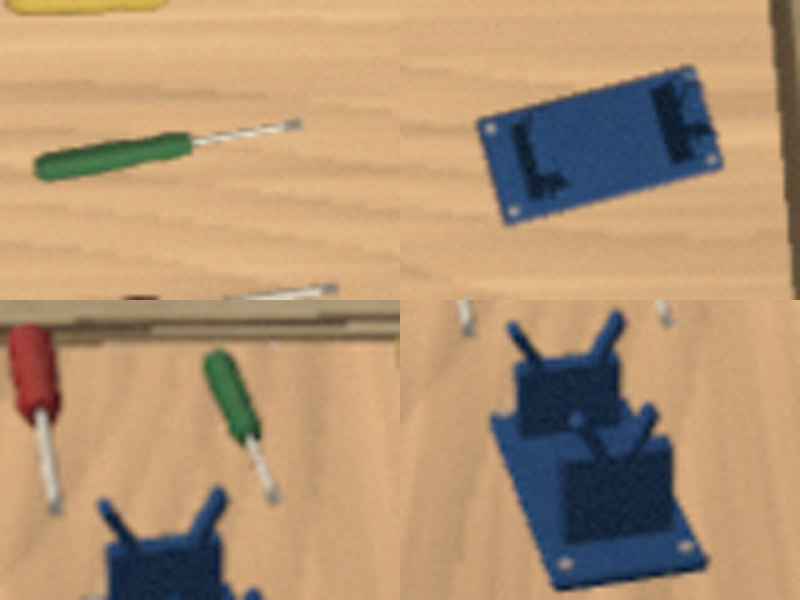

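```bash
cat >> h.py <<'E'
from scipy.spatial.transform import Rotation as Ro
def st():
    s=env.state();R=Ro.from_quat(s["tool_rot"]).as_matrix();return s,np.array(s["eef_pos"]),R
def plan(target,ang,n):
    """rows (cm,deg) to world target xyz with tool y at world angle ang (deg)"""
    s,p,R=st();a=np.degrees(np.arctan2(R[1,1],R[0,1]));d=(ang-a+180)%360-180
    dw=(np.array(target)-p)/n
    for i in range(n):
        print([round(v,2) for v in (R.T@dw/10)]+[round(-d/n,2)]);R=R@Ro.from_euler('z',-d/n,degrees=True).as_matrix()
    print("clock",s["clock"],"pos",p.round(1),"yang",a.round(2),"F",np.round(s["ft_force"],1),"w",s["width"],s["finger_force"])
E
python3 - <<'E'
from h import *
print("tip",ray("top",[[313.7,181.2]],76.),ray("side",[[205+272/5,170+197/5]],76.))
print("side base front",ray("side",[[235.8,268.4],[268.8,262.6]],67.))
S=lambda x,y:[201+x/400*88,205+(y-300)/300*66]
w=ray("side",[S(577-400,415),S(650-400,407),S(512-400,324),S(617-400,316)],137.);print(w.round(1))
print("notches",w[:2].mean(0),w[2:].mean(0))
C=lambda x,y:[325+(x-400)/4,160+y/4]
w=ray("top",[C(478,121),C(690,66),C(722,166),C(505,224)],75.);print(w.round(1),w.mean(0))
plan([539.4,223.7,200],8,15)
E
```

```text
tip [[555.1079701  123.36570705  76.        ]] [[556.24080382 122.45425241  76.        ]]
side base front [[ 500.73986449 -109.76147505   67.        ]
 [ 566.38899421  -91.40705087   67.        ]]
[[509.8 -82.5 137. ]
 [541.1 -76.5 137. ]
 [480.    2.5 137. ]
 [528.7   9.3 137. ]]
notches [525.44999987 -79.49061535 137.        ] [504.32881429   5.87955169 137.        ]
[[ 530.4   45.7   75. ]
 [ 562.9  -95.4   75. ]
 [ 497.7 -111.6   75. ]
 [ 464.7   32.2   75. ]] [513.9025654  -32.27441723  75.        ]
[np.float64(-3.09), np.float64(-0.95), np.float64(0.21), np.float64(4.46)]
[np.float64(-3.15), np.float64(-0.71), np.float64(0.21), np.float64(4.46)]
[np.float64(-3.2), np.float64(-0.46), np.float64(0.21), np.float64(4.46)]
[np.float64(-3.22), np.float64(-0.21), np.float64(0.21), np.float64(4.46)]
[np.float64(-3.23), np.float64(0.04), np.float64(0.21), np.float64(4.46)]
[np.float64(-3.22), np.float64(0.29), np.float64(0.21), np.float64(4.46)]
[np.float64(-3.18), np.float64(0.54), np.float64(0.21), np.float64(4.46)]
[np.float64(-3.13), np.float64(0.78), np.float64(0.21), np.float64(4.46)]
[np.float64(-3.06), np.float64(1.03), np.float64(0.21), np.float64(4.46)]
[np.float64(-2.97), np.float64(1.26), np.float64(0.21), np.float64(4.46)]
[np.float64(-2.87), np.float64(1.49), np.float64(0.21), np.float64(4.46)]
[np.float64(-2.74), np.float64(1.71), np.float64(0.21), np.float64(4.46)]
[np.float64(-2.6), np.float64(1.91), np.float64(0.21), np.float64(4.46)]
[np.float64(-2.44), np.float64(2.11), np.float64(0.21), np.float64(4.46)]
[np.float64(-2.27), np.float64(2.29), np.float64(0.21), np.float64(4.46)]
clock 0.1 pos [129.8 482.3 230.5] yang 74.94 F [-0.5 -0.  -0.1] w 85.12407911025339 0.0
```

>>> servo_tool(plan=[[[-3.1,-0.95,0.2,4.5],[-3.15,-0.7,0.2,4.5],[-3.2,-0.45,0.2,4.5],[-3.2,-0.2,0.2,4.5],[-3.2,0,0.2,4.5]]], claw=0.5, squeeze=40)

```text
clock: 0.52
eef_pos: [266.9, 395.7, 220.8]
tool_rot: [0.323, 0.946, -0.0, -0.0]
ft_force: [0.3, 0.2, 0.1]
width: 43.0
finger_force: 0.0
```

>>> servo_tool(plan=[[[-3.2,0.3,0.2,4.5],[-3.2,0.55,0.2,4.5],[-3.1,0.8,0.2,4.5],[-3.05,1.0,0.2,4.5],[-3,1.25,0.2,4.5]]])

```text
clock: 0.93
eef_pos: [402.9, 308.9, 210.8]
tool_rot: [0.502, 0.865, -0.0, -0.0]
ft_force: [0.5, 1.3, 0.2]
width: 42.7
finger_force: 0.0
```

>>> servo_tool(plan=[[[-2.9,1.5,0.2,4.5],[-2.7,1.7,0.2,4.5],[-2.6,1.9,0.2,4],[-2.4,2.1,0.2,4],[0,0,0,0]]])

```text
clock: 1.35
eef_pos: [514.4, 237.8, 201.8]
tool_rot: [0.626, 0.78, -0.001, 0.001]
ft_force: [-0.1, 0.0, -0.8]
width: 42.3
finger_force: 0.0
```

```bash
python3 - <<'E'
from h import *
plan([539.7,223.7,120],8.9,4)
E
```

```text
[np.float64(-0.48), np.float64(0.54), np.float64(2.05), np.float64(0.9)]
[np.float64(-0.47), np.float64(0.55), np.float64(2.05), np.float64(0.9)]
[np.float64(-0.46), np.float64(0.55), np.float64(2.05), np.float64(0.9)]
[np.float64(-0.45), np.float64(0.56), np.float64(2.05), np.float64(0.9)]
clock 1.35 pos [514.4 237.8 201.8] yang 12.5 F [-0.1  0.  -0.8] w 42.2760270161877 0.0
```

>>> servo_tool(plan=[[[-0.48,0.54,2.05,0.9],[-0.47,0.55,2.05,0.9],[-0.46,0.55,2.05,0.9],[-0.45,0.56,2.05,0.9],[0,0,0,0]]])

```text
clock: 1.77
eef_pos: [533.2, 225.7, 116.3]
tool_rot: [0.647, 0.762, -0.004, -0.002]
ft_force: [-1.0, 0.5, -0.7]
width: 42.7
finger_force: 0.0
```

```bash
python3 - <<'E'
from h import *
plan([539.7,223.7,69.5],8.9,4)
t=snapshot("top");s=snapshot("side")
f=lambda x:cv2.resize(x,(400,400),interpolation=2)
cv2.imwrite("pics/pre.png",np.hstack([f(t[140:240,230:330]),f(s[130:230,205:305])])[:,:,::-1])
E
```

```text
[np.float64(-0.07), np.float64(0.16), np.float64(1.17), np.float64(0.1)]
[np.float64(-0.07), np.float64(0.16), np.float64(1.17), np.float64(0.1)]
[np.float64(-0.07), np.float64(0.16), np.float64(1.17), np.float64(0.1)]
[np.float64(-0.07), np.float64(0.16), np.float64(1.17), np.float64(0.1)]
clock 1.7667 pos [533.2 225.7 116.3] yang 9.3 F [-1.   0.5 -0.7] w 42.67096772956485 0.0
```

View pics/pre.png

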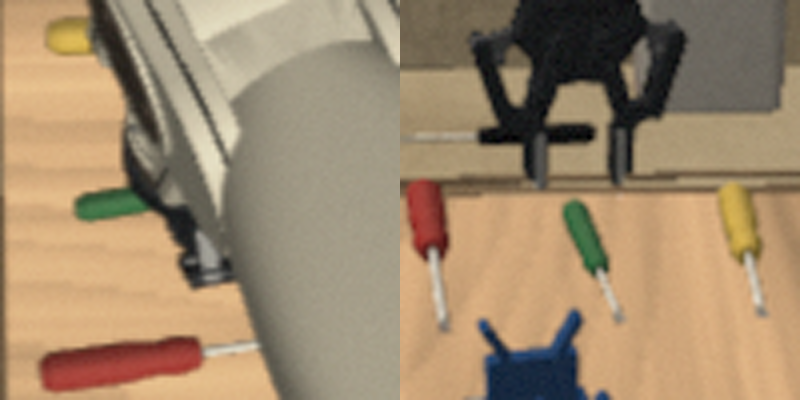

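The fingers straddle green's handle in the side view (fingers at 535 and 620, green at 580), and red and yellow are clear of them. Next I go down with a check partway.

>>> servo_tool(plan=[[[-0.1,0.2,0.8,0.4],[-0.1,0.2,0.8,0],[-0.1,0.15,0.8,0],[0,0,0,0],[0,0,0,0]]])

```text
clock: 2.28
eef_pos: [541.3, 225.1, 96.8]
tool_rot: [0.65, 0.76, -0.001, -0.0]
ft_force: [-0.2, 0.0, 1.2]
width: 42.6
finger_force: 0.0
```

```bash
python3 - <<'E'
from h import *
plan([539.7,223.7,69.5],8.9,3)
E
```

```text
[np.float64(-0.04), np.float64(-0.06), np.float64(0.91), np.float64(0.02)]
[np.float64(-0.04), np.float64(-0.06), np.float64(0.91), np.float64(0.02)]
[np.float64(-0.04), np.float64(-0.06), np.float64(0.91), np.float64(0.02)]
clock 2.2833 pos [541.3 225.1  96.8] yang 8.95 F [-0.2  0.   1.2] w 42.562581991630644 0.0
```

>>> servo_tool(plan=[[[-0.05,-0.05,0.9,0],[-0.05,-0.05,0.9,0],[-0.05,-0.05,0.8,0],[0,0,0,0],[0,0,0,0]]])

```text
clock: 2.7
eef_pos: [539.7, 223.2, 70.2]
tool_rot: [0.65, 0.76, -0.001, -0.001]
ft_force: [0.4, -0.4, -0.2]
width: 42.4
finger_force: 0.0
```

>>> servo_tool(plan=[[[0,0,0,0],[0,0,0,0],[0,0,0,0],[0,0,0,0],[0,0,0,0]]], claw=0)

```text
clock: 3.12
eef_pos: [541.0, 223.8, 71.9]
tool_rot: [0.65, 0.76, 0.001, 0.0]
ft_force: [0.9, 0.2, 1.8]
width: 16.6
finger_force: 41.4
```

>>> servo_tool(plan=[[[0,0,0,0],[0,0,0,0],[0,0,0,0],[0,0,0,0],[0,0,0,0]]])

```text
clock: 3.53
eef_pos: [541.0, 223.7, 71.9]
tool_rot: [0.65, 0.76, 0.001, 0.0]
ft_force: [-0.2, 0.2, 4.6]
width: 16.4
finger_force: 41.7
```

>>> servo_tool(plan=[[[0,0,-1.0,0],[0,0,-2,0],[0,0,-2.5,0],[0,0,-2.5,0],[0,0,-1.5,0]]])

```text
clock: 3.95
eef_pos: [540.8, 223.7, 168.9]
tool_rot: [0.65, 0.76, 0.001, 0.0]
ft_force: [0.6, 0.5, -1.0]
width: 16.7
finger_force: 41.1
```

>>> servo_tool(plan=[[[0,0,0,0],[0,0,0,0],[0,0,0,0],[0,0,0,0],[0,0,0,0]]])

```text
clock: 4.37
eef_pos: [539.5, 223.1, 164.4]
tool_rot: [0.65, 0.76, -0.002, -0.001]
ft_force: [-0.1, -1.0, -0.8]
width: 16.1
finger_force: 41.1
```

```bash
python3 - <<'E'
from h import *
s,p,R=st()
for n in("side","top"):
    im=snapshot(n)
    m=mask(im,(45,100,30),(85,255,255),(225,110,285,215) if n=="side" else (235,160,330,215))
    k=cv2.findContours(m,0,2)[0];print(n,[cv2.boundingRect(c) for c in k if cv2.contourArea(c)>3])
    cv2.imwrite(f"pics/l_{n}.png",im[:,:,::-1])
    if n=="side": a=cv2.resize(im[100:220,190:310],(400,400),interpolation=2)
    else: b=cv2.resize(im[130:250,210:330],(400,400),interpolation=2)
cv2.imwrite("pics/lift.png",np.hstack([b,a])[:,:,::-1])
# target: TCP over rest with driver origin offset -18 along rest x
a=np.radians(13.);u=np.array([np.sin(a),-np.cos(a)]);c=np.array([514.5,-33.5])-18*u;print("tcp tgt",c)
plan([*c,165],13.,10)
E
```

```text
side [(249, 154, 7, 11)]
top [(250, 182, 20, 8)]
tcp tgt [510.45088102 -15.96133883]
[np.float64(-2.32), np.float64(-0.66), np.float64(0.0), np.float64(-0.41)]
[np.float64(-2.31), np.float64(-0.68), np.float64(0.0), np.float64(-0.41)]
[np.float64(-2.31), np.float64(-0.7), np.float64(0.0), np.float64(-0.41)]
[np.float64(-2.3), np.float64(-0.71), np.float64(0.0), np.float64(-0.41)]
[np.float64(-2.3), np.float64(-0.73), np.float64(0.0), np.float64(-0.41)]
[np.float64(-2.29), np.float64(-0.74), np.float64(0.0), np.float64(-0.41)]
[np.float64(-2.29), np.float64(-0.76), np.float64(0.0), np.float64(-0.41)]
[np.float64(-2.28), np.float64(-0.78), np.float64(0.0), np.float64(-0.41)]
[np.float64(-2.28), np.float64(-0.79), np.float64(0.0), np.float64(-0.41)]
[np.float64(-2.27), np.float64(-0.81), np.float64(0.0), np.float64(-0.41)]
clock 4.4667 pos [539.9 223.3 165.1] yang 8.94 F [-0.4 -1.1 -1.5] w 16.475620240463556 41.07184946537018
```

View pics/lift.png

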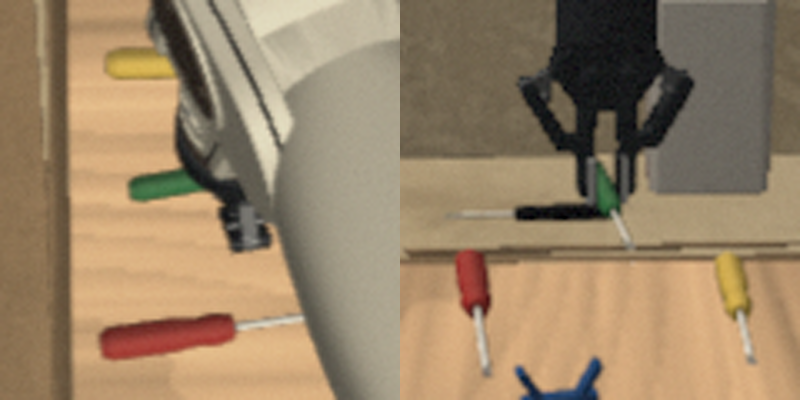

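```bash
python3 - <<'E'
from h import *
u=np.array([.155,-.988]);o=np.array([539.9,223.3])
for d in(33,103):
  for z in(159,169,179): print(d,z,proj("side",[[*(o+d*u),z]]))
print("back",proj("top",[[*(o-67*u),z] for z in(159,169,179)]))
E
```

```text
33 159 [[253.91573    166.53898237]]
33 169 [[253.92282062 162.74223047]]
33 179 [[253.93003463 158.91880923]]
103 159 [[259.48893136 177.73025676]]
103 169 [[259.51756833 173.75459738]]
103 179 [[259.54639514 169.74872881]]
back [[247.78805909 187.49265578]
 [247.74485713 186.80126176]
 [247.70073518 186.0950656 ]]
```

>>> servo_tool(plan=[[[-2.3,-0.65,0,-0.4],[-2.3,-0.7,0,-0.4],[-2.3,-0.7,0,-0.4],[-2.3,-0.7,0,-0.4],[0,0,0,0]]])

```text
clock: 4.88
eef_pos: [527.6, 124.5, 165.8]
tool_rot: [0.641, 0.768, -0.002, -0.0]
ft_force: [-1.1, -0.3, -1.0]
width: 16.6
finger_force: 41.1
```

>>> servo_tool(plan=[[[-2.3,-0.75,0,-0.4],[-2.3,-0.75,0,-0.4],[-2.3,-0.75,0,-0.4],[-2.3,-0.75,0,-0.4],[-2.3,-0.8,0,-0.4]]])

```text
clock: 5.3
eef_pos: [513.9, 7.5, 166.0]
tool_rot: [0.625, 0.78, 0.0, -0.0]
ft_force: [0.2, 0.4, -1.0]
width: 16.7
finger_force: 41.1
```

>>> servo_tool(plan=[[[-1.5,-0.5,0,-0.4],[0,0,0,0],[0,0,0,0],[0,0,0,0],[0,0,0,0]]])

```text
clock: 5.72
eef_pos: [512.6, -6.7, 166.2]
tool_rot: [0.622, 0.783, 0.0, -0.0]
ft_force: [0.1, -0.2, -0.4]
width: 16.4
finger_force: 41.1
```

```bash
python3 - <<'E'
from h import *
plan([510.5,-16,140],13.,3)
t=snapshot("top");s=snapshot("side")
f=lambda x:cv2.resize(x,(400,400),interpolation=2)
cv2.imwrite("pics/over.png",np.hstack([f(t[140:240,320:420]),f(s[185:285,195:295])])[:,:,::-1])
E
```

```text
[np.float64(-0.29), np.float64(-0.14), np.float64(0.87), np.float64(0.0)]
[np.float64(-0.29), np.float64(-0.14), np.float64(0.87), np.float64(0.0)]
[np.float64(-0.29), np.float64(-0.14), np.float64(0.87), np.float64(0.0)]
clock 5.7167 pos [512.6  -6.7 166.2] yang 13.01 F [ 0.1 -0.2 -0.4] w 16.416198148756074 41.074978709220886
```

View pics/over.png

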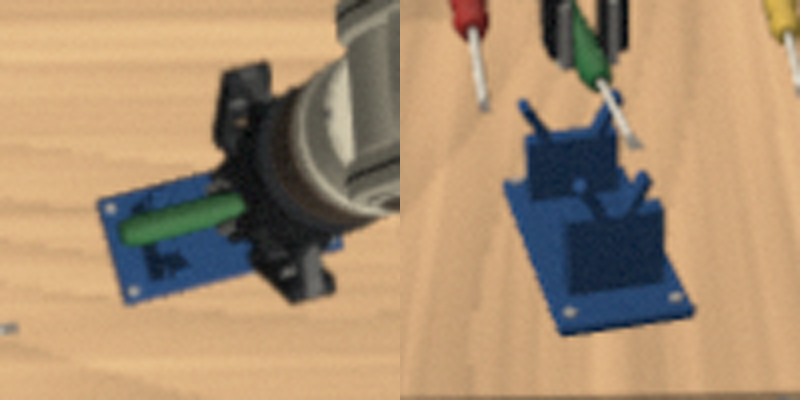

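```bash
python3 - <<'E'
from h import *
t=ray("side",[[253.25,221.75]],170.)[0];b=ray("top",[[350.5,200]],170.)[0];print(t,b)
p=st()[1];a=np.radians(13.);u=np.array([np.sin(a),-np.cos(a)]);v=np.array([np.cos(a),np.sin(a)])
c=np.array([514.5,-33.5])
print("along tcp: tip, back",(t[:2]-p[:2])@u,(b[:2]-p[:2])@u,"lateral",(t[:2]-p[:2])@v,(b[:2]-p[:2])@v)
for n in([525.4,-79.5],[504.3,5.9]): print("notch lateral rel c",(np.array(n)-c)@v,(np.array(n)-c)@u)
# prong tips in new side view, z=137
S=lambda x,y:[195+(x-400)/4,185+y/4]
w=ray("side",[S(578,184),S(645,177),S(523,103),S(613,94)],137.)
print([((q[:2]-c)@u,(q[:2]-c)@v) for q in w])
E
```

```text
[ 534.80598012 -108.75877113  170.        ] [493.50859824  55.35088682 170.        ]
along tcp: tip, back 104.45608202809697 -64.7373456239324 lateral -1.2798331498919486 -4.60212522454658
notch lateral rel c 0.27288520634125196 47.27298947246894
notch lateral rel c -1.0755031196611078 -40.68468130684569
[(np.float64(49.105355903618616), np.float64(-17.074133581008486)), (np.float64(50.68642269376123), np.float64(16.03194183019703)), (np.float64(-40.67186487025797), np.float64(-25.738367192367605)), (np.float64(-38.841518237930615), np.float64(22.446589291649094))]
```

>>> servo_tool(plan=[[[-0.3,-0.1,0.6,0],[-0.3,-0.1,0.8,0],[-0.3,-0.1,0.8,0],[0,0,0,0],[0,0,0,0]]])

```text
clock: 6.23
eef_pos: [510.6, -17.4, 143.2]
tool_rot: [0.623, 0.782, -0.001, -0.001]
ft_force: [-0.8, -0.2, -0.2]
width: 16.6
finger_force: 41.1
```

```bash
python3 - <<'E'
from h import *
plan([511.3,-16,119],13.,5)
s=snapshot("side")
cv2.imwrite("pics/mid.png",cv2.resize(s[195:275,205:285],(560,560),interpolation=2)[:,:,::-1])
E
```

```text
[np.float64(0.02), np.float64(0.02), np.float64(0.48), np.float64(-0.02)]
[np.float64(0.02), np.float64(0.02), np.float64(0.48), np.float64(-0.02)]
[np.float64(0.02), np.float64(0.02), np.float64(0.48), np.float64(-0.02)]
[np.float64(0.02), np.float64(0.02), np.float64(0.48), np.float64(-0.02)]
[np.float64(0.02), np.float64(0.02), np.float64(0.48), np.float64(-0.02)]
clock 6.2333 pos [510.6 -17.4 143.2] yang 12.91 F [-0.8 -0.2 -0.2] w 16.556141596368438 41.07434928417206
```

View pics/mid.png

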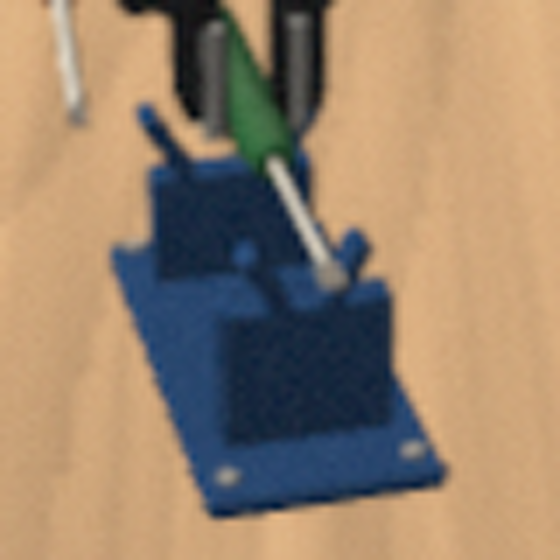

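The shaft at the narrow notch's station projects to about (299,208). Lowered vertically it lands in the V, whose bottom is near (303,290). I keep going down.

>>> servo_tool(plan=[[[0,0,0.5,0],[0,0,0.5,0],[0,0,0.5,0],[0,0,0.5,0],[0,0,0,0]]])

```text
clock: 6.7
eef_pos: [510.6, -17.1, 122.9]
tool_rot: [0.623, 0.782, -0.001, -0.001]
ft_force: [0.0, -0.1, -1.5]
width: 16.3
finger_force: 41.1
```

>>> servo_tool(plan=[[[0,0,0.2,0],[0,0,0.1,0],[0,0,0.1,0],[0,0,0,0],[0,0,0,0]]])

```text
clock: 7.12
eef_pos: [511.6, -17.1, 120.4]
tool_rot: [0.623, 0.782, 0.0, 0.0]
ft_force: [-0.2, 0.5, 0.0]
width: 16.4
finger_force: 41.1
```

```bash
python3 - <<'E'
from h import *
plan([511.3,-16,117],13.,1)
s=snapshot("side")
cv2.imwrite("pics/low.png",cv2.resize(s[195:275,205:285],(560,560),interpolation=2)[:,:,::-1])
E
```

```text
[np.float64(0.12), np.float64(-0.0), np.float64(0.34), np.float64(-0.06)]
clock 7.1167 pos [511.6 -17.1 120.4] yang 12.94 F [-0.2  0.5  0. ] w 16.376371896454728 41.074544191360474
```

View pics/low.png

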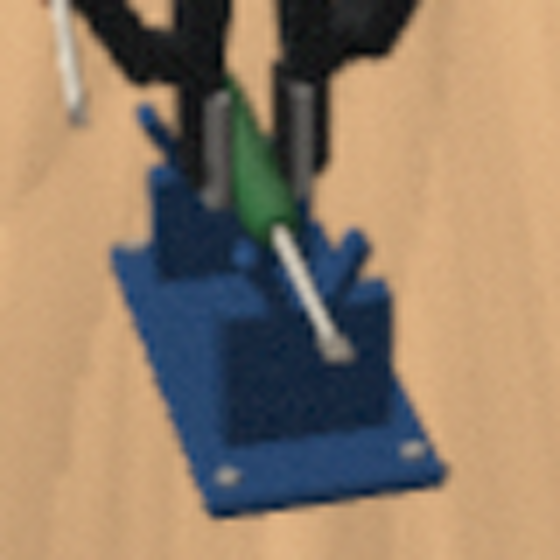

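The shaft now lies in the narrow notch at (305,285) with no contact force. I lower the last millimetres.

>>> servo_tool(plan=[[[0,0,0.1,0],[0,0,0.1,0],[0,0,0.1,0],[0,0,0,0],[0,0,0,0]]])

```text
clock: 7.58
eef_pos: [511.4, -17.1, 117.2]
tool_rot: [0.623, 0.782, -0.0, -0.0]
ft_force: [-1.3, 1.0, -0.2]
width: 16.5
finger_force: 41.1
```

>>> servo_tool(plan=[[[0,0,0.1,0],[0,0,0,0],[0,0,0,0],[0,0,0,0],[0,0,0,0]]])

```text
clock: 8.0
eef_pos: [511.7, -17.1, 116.8]
tool_rot: [0.623, 0.782, 0.0, 0.0]
ft_force: [-1.7, 0.9, 5.0]
width: 16.5
finger_force: 41.7
```

>>> servo_tool(plan=[[[0,0,0,0],[0,0,0,0],[0,0,0,0],[0,0,0,0],[0,0,0,0]]], claw=0.5)

```text
clock: 8.42
eef_pos: [511.4, -17.1, 116.0]
tool_rot: [0.623, 0.782, -0.0, -0.0]
ft_force: [-0.4, 0.2, 0.4]
width: 42.4
finger_force: 0.0
```

>>> servo_tool(plan=[[[0,0,-0.5,0],[0,0,-1,0],[0,0,-2,0],[0,0,-3,0],[0,0,-3,0]]])

```text
clock: 8.83
eef_pos: [510.9, -17.1, 212.6]
tool_rot: [0.623, 0.782, -0.0, -0.001]
ft_force: [0.3, 0.7, 0.5]
width: 42.4
finger_force: 0.0
```

>>> servo_tool(plan=[[[3,0.5,-1,0],[3.5,0.5,0,0],[3.5,0.5,0,0],[3.5,0.5,0,0],[3.5,0.5,0,0]]])

```text
clock: 9.25
eef_pos: [497.8, 155.6, 222.8]
tool_rot: [0.623, 0.782, 0.001, 0.001]
ft_force: [0.4, -0.7, 0.3]
width: 42.1
finger_force: 0.0
```

```bash
python3 - <<'E'
from h import *
t=snapshot("top");s=snapshot("side");S=env.state();print(S["clock"],S["eef_pos"],S["ft_force"],S["width"])
f=lambda x:cv2.resize(x,(400,400),interpolation=2)
cv2.imwrite("pics/end.png",np.hstack([f(t[130:250,230:410]) if 0 else f(t[145:235,330:420]),f(s[160:270,200:310])])[:,:,::-1])
m=mask(t,(45,100,30),(85,255,255),(335,165,415,225));p=np.argwhere(m)[:,::-1]
c=np.array([514.5,-33.5]);a=np.radians(13.);u=np.array([np.sin(a),-np.cos(a)]);v=np.array([np.cos(a),np.sin(a)])
w=ray("top",p,121.)[:,:2]-c;print(len(p),(w@u).min(),(w@u).max(),(w@v).mean(),np.degrees(np.polyfit(w@u,w@v,1)[0]))
E
```

```text
9.35 [497.48074084 158.73162261 222.43146997] [0.22247476 0.1775069  0.13871891] 42.53881853385059Traceback (most recent call last):
  File "<stdin>", line 7, in <module>
  File "h.py", line 5, in ray
    p=cv2.undistortPoints(np.array(uv,float).reshape(-1,1,2),np.array(c["K"]),np.array(c["dist_coeffs"])).reshape(-1,2)
      ~~~~~~~~~~~~~~~~~~~^^^^^^^^^^^^^^^^^^^^^^^^^^^^^^^^^^^^^^^^^^^^^^^^^^^^^^^^^^^^^^^^^^^^^^^^^^^^^^^^
cv2.error: OpenCV(4.12.0) /io/opencv/modules/calib3d/src/undistort.dispatch.cpp:347: error: (-215:Assertion failed) CV_IS_MAT(_src) && CV_IS_MAT(_dst) && (_src->rows == 1 || _src->cols == 1) && (_dst->rows == 1 || _dst->cols == 1) && _src->cols + _src->rows - 1 == _dst->rows + _dst->cols - 1 && (CV_MAT_TYPE(_src->type) == CV_32FC2 || CV_MAT_TYPE(_src->type) == CV_64FC2) && (CV_MAT_TYPE(_dst->type) == CV_32FC2 || CV_MAT_TYPE(_dst->type) == CV_64FC2) in function 'cvUndistortPointsInternal'
```

View pics/end.png

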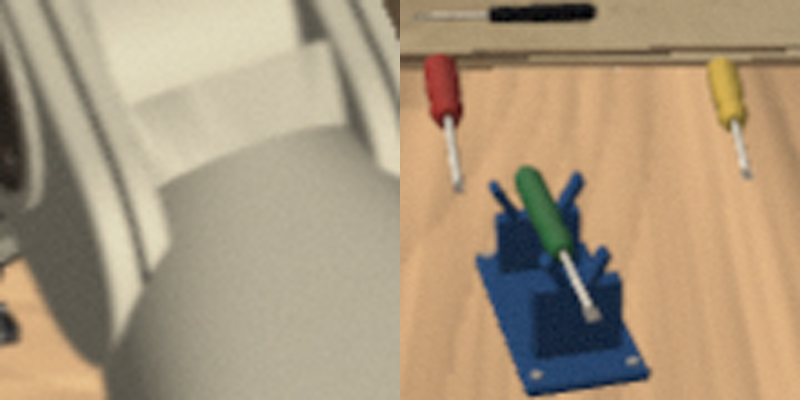

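The side view shows green lying in both notches, handle at (540,205) and blade over the narrow notch at (580,285). Red and yellow have not moved. The arm hides the top view. I check centring and level from the side view.

```bash
python3 - <<'E'
from h import *
c=np.array([514.5,-33.5]);a=np.radians(13.);u=np.array([np.sin(a),-np.cos(a)]);v=np.array([np.cos(a),np.sin(a)])
s=snapshot("side");m=mask(s,(45,100,30),(85,255,255),(220,195,275,245));p=np.argwhere(m)[:,::-1]
w=ray("side",p,121.)[:,:2]-c;print("handle",(w@u).min(),(w@u).max(),"lat",(w@v).mean())
t=ray("side",[[252.8,246.3]],121.)[0,:2]-c;print("tip",t@u,t@v)
E
```

```text
handle -84.44801861140377 23.80665832412946 lat -0.611679844798435
tip 84.6999799433372 0.23857445773999522
```

The tip measures +85 mm and the handle end −84 mm along the rest, so the driver is level and centred. I hand it in.

```bash
python3 -c "
from plant import env
print(env.finish_job())"
```

```text
the job is handed in; nothing more can be done
None
```

The green screwdriver lies level and centred on the blue rest, with its handle in the wide notch and its blade in the narrow one. I let go of it, the red and yellow ones stayed where they were, and the job was handed in at about 9.4 s.

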